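Screw the last eye of a utensil rail home with a sharpening steel

ROBOT

A 6-joint arm with a two-finger parallel gripper is mounted at the origin on a cart in front of the work surface, level with it; the furniture and walls round the work are solid. World frame = base frame: x ahead of the robot, y to its left, z up, the work surface at z = 0. Lengths are in m, angles in rad, forces in N, time in s.
With the tool pointing down it reaches from about 0.375 to 0.975 m from the base axis. Payload 3.8 kg.
Tool frame: the origin (TCP) lies at the very end of the fingers, on their centre line; the grasp point (between the pads) lies 19 mm behind it; z points along the fingers, y is the line along which they close (so a half turn about z gives the same grasp; the last joint's range is limited). The gripper opens to 85 mm and grips with 20 to 120 N. Pads are 22 mm wide; open, the fingers measure 114 mm over their backs; the gripper's body (76 mm by 85 mm) begins 54 mm behind the grasp point. The pads swing forward as they close: fully open they stand 13 mm farther back than shut.
Start: joints at [1.259, 0.264, 1.604, -0, 1.274, -0.037], TCP at [0.183, 0.65, 0.231] pointing down, gripper open.
Joint ranges: [-2.63, 2.63], [-0.94, 2.18], [0.31, 2.57], [-1.31, 4.45], [0, 2.66], [-2.55, 2.55]. Speed limits (rad/s): [2.57, 2.57, 3.14, 3.14, 3.14, 3.14].

INTERFACE

Orientations are given as a rotation vector (axis times angle).
In Python, from workcell import bot gives the robot as it stands. The module is installed in compiled form; this text tells all that it offers.
- The arm moves only by the shell command python3 -m jog [OPENING] [FORCE], which reads ROWS from standard input. ROWS is a JSON list that holds a single list of rows (three levels of brackets), with 1 to 5 rows, each of 4 numbers: dx, dy, dz in m, then a turn about the tool's z in rad; each row shifts and turns the commanded pose from where the row before left it, along the tool's axes as they then stand; what a row does not reach is not made up. A row lasts 1/8 s, in which the tool goes at most 0.0625 m and 0.188 rad, less where a joint would pass 70% of its speed; a pose out of reach is approached as far as the arm can. OPENING is the opening from 0.0 (shut) to 1.0 (fully open), set as the command begins (- or left out keeps the last). The fingers move at their own pace and stop on an object; FORCE is the grip in N (left out, the last holds). Time passes only in rows, so rows that do not move let the fingers close. It prints the time, the measured TCP pose, the force, the opening and the grip force at its end. Input that does not fit is refused with a message, and nothing moves.
- bot.read_state(): the state, without advancing time (a new reading comes with each control period).
- bot.read_camera(name): name is "scene" or "top" or "wrist"; returns the picture (400x640x3 uint8, red, green, blue); there is no depth.
- bot.camera_info(name): a dict with "intrinsics" (3x3 intrinsics, pixels), "extrinsics" (4x4, takes a point from camera to world coordinates). Camera axes: x right, y down, z forward; pixel columns grow to the right and rows downward; lengths in m; the calibration is good to about 2 mm. A picture is of the moment at which its call begins: read the wrist's pose just before it. camera_info takes no time and is no camera call; for the wrist camera it gives the pose at the moment of the call.
- bot.finish_job(): hands the job in; it is judged then, once.
Trained networks look in the newest picture that a camera, given by its name, has taken for a name from the list of things; names that differ only in an ending like _2 or _b are one class to them, and where a whole thing is asked for, a point or a joint stands for the part that bears it (a point fixed in the world has none). Each returns a list of dicts, best first, with "conf" (0 to 1); they miss things now and then, are a little off and sometimes report something else, mostly with a low value. They report only what shows in the picture. A call takes as long as a camera call.
- bot.search_frame(camera, thing): "box" ([left, top, right, bottom] in pixels, round what is visible of it).
- bot.regions_of(camera, thing): "pixels" (400x640 bool, what is visible of it) and "box" ([left, top, right, bottom] in pixels, round what is visible of it).
- bot.spot_point(camera, thing): "pixel" ([row, column] in pixels: a listed point, or the origin of a listed thing).
The state is a dict: "time": time; "q": joint angles; "joint_vel": joint speeds; "joint_torque": joint torques, N m; "tool_pos": TCP position; "tcp_rot": TCP orientation; "wrist_force": force on the tool from outside, world axes, zero at the start; "torque": the same for the moment, N m; "width": opening from 0.0 (shut) to 1.0 (fully open); "grip_force": force on a finger pad.
Only numpy, scipy, OpenCV 4.12 (cv2) and the standard library are available. Lean on these libraries where they do the work, as an engineer would, in place of code of your own. Each camera call takes 0.05 s, during which the arm holds its last target. There are 200 camera calls.

TASK

One of the three screw eyes in the wooden utensil rail is not yet screwed home: its loop stands askew. Slide the rod of the sharpening steel through that loop and turn the eye clockwise (seen from above) until its collar beds firmly on the wood, feeling for the stop and not forcing it past; then draw the steel out and lay it down on the worktop, clear of the rail. Do not touch the eye with the fingers and leave the other things where they stand.

Things in the scene. Friction and masses are not known exactly. Their poses are not given: they have to be found in the camera images.
- rail: Utensil rail: a dark wooden board 90 x 360 x 22 mm lying face up on a thin rubber mat (120 x 390 x 2 mm), held fast. Origin: centre of the underside of the mat; y runs along the board, z up; its top is at z = 24 mm. Three equal steel screw eyes stand on its middle line at y = -120, 0 and 120 mm. Two are home, their loops in line with the board; one is askew.
- eye_loose: The askew screw eye, in any of the three places. Round loop of 6 mm wire, 17 mm inside, 29 mm outside, upright. Origin: underside of its collar; z up; x is the axis of the hole, so the rod goes in along x or -x. It turns clockwise from above against a thread friction of about 0.12 N m.
- loop (a point): Centre of the askew eye's hole, 26 mm above the underside of its collar (about 50 mm above the worktop); axes as eye_loose.
- collar (a point): Underside of the askew eye's collar, on the screw's axis; it sinks 0.64 mm per rad. The eye has 0.45 to 0.7 rad to go and beds with its loop within 0.3 rad of in line with the board. The rod swings about 0.7 rad in the loop before it takes the eye along. At the stop torque about the screw climbs fast (1 mm at the handle adds 0.05 N m): 0.3 to 0.5 N m is firm, 0.75 strips the wood.
- steel: Sharpening steel lying on its handle, 240 mm long with its ring: black handle 100 mm long, 24 mm wide, 26 mm high, then a plain round steel rod 12 mm thick and 110 mm long with a blunt pointed tip. Origin: underside of the handle, middle of its length; x points along the rod to the tip, z up; the rod's axis lies 13 mm above the origin. About 0.2 kg.
- steel_handle (a point): Middle of the handle, on the rod's axis.
- steel_tip (a point): Tip of the rod, on its axis, 168 mm from steel_handle.
- timer: Bystander: white kitchen timer, 65 x 65 x 46 mm; origin under its centre.
- jar: Bystander: jar, 63 x 63 x 94 mm, behind the rail; origin under its centre.
- mug: Bystander: dark mug, 88 x 124 x 106 mm, behind the left end of the rail; origin under its centre.

How it is judged:
By the outcome, as a careful person would: the job done as asked, in the order asked, and still so for the second after the job is handed in, with the robot touching nothing.
It also fails if it takes over 64 s, if anything falls off the work surface, if the arm or the gripper's body presses on something with over 40 N, if the wrist force passes 120 N, or if a joint passes its speed limit or range.

## Working session

There is one attempt and no reset: what is moved stays moved. The work goes in short steps, Python scripts to look and compute and a shell command to move; the robot and the scene stay as the last step left them, time stands still between calls to the robot, and variables do not carry over. Pictures are saved under pics/ and viewed, at most 14 in all, crops included, and the job is handed in when it is done.

```bash
mkdir -p pics; cat > h.py <<'E'
import numpy as np, cv2
from workcell import bot
from scipy.spatial.transform import Rotation as R
def px2w(cam,row,col,z,info=None):
    i=info or bot.camera_info(cam);K=np.array(i["intrinsics"]);T=np.array(i["extrinsics"])
    d=T[:3,:3]@np.linalg.solve(K,[col,row,1.]);o=T[:3,3]
    return o+d*(z-o[2])/d[2]
def w2px(cam,p):
    i=bot.camera_info(cam);K=np.array(i["intrinsics"]);T=np.linalg.inv(np.array(i["extrinsics"]))
    c=K@(T[:3,:3]@np.array(p)+T[:3,3]);return c[1]/c[2],c[0]/c[2]
def save(cam,name):
    im=bot.read_camera(cam);cv2.imwrite(f"pics/{name}.png",im[:,:,::-1]);return im
E
python3 - <<'E'
from h import *
np.set_printoptions(precision=4,suppress=True)
a=save("scene","s0");b=save("top","t0")
Z=dict(rail=0,eye_loose=.026,loop=.05,collar=.026,steel=0,steel_handle=.013,steel_tip=.013,timer=0,jar=0,mug=0)
for c in("top","scene"):
    for t,z in Z.items():
        r=bot.spot_point(c,t)
        print(c,t,[(round(x["conf"],2),np.round(x["pixel"]),px2w(c,*x["pixel"],z)[:2]) for x in r[:3]])
print(bot.read_state())
E
python3 -c "
import cv2,numpy as np
cv2.imwrite('pics/st.png',cv2.resize(np.vstack([cv2.imread('pics/t0.png'),cv2.imread('pics/s0.png')]),(480,600)))"
```

```text
top rail [(0.92, array([191., 314.]), array([ 0.6381, -0.0415]))]
top eye_loose [(0.56, array([202., 272.]), array([0.6015, 0.08  ]))]
top loop [(0.53, array([204., 271.]), array([0.5946, 0.0798])), (0.18, array([248., 407.]), array([ 0.4764, -0.3181]))]
top collar [(0.61, array([201., 274.]), array([0.6032, 0.0735]))]
top steel [(0.62, array([249., 405.]), array([ 0.4693, -0.323 ]))]
top steel_handle [(0.65, array([250., 406.]), array([ 0.4664, -0.3232]))]
top steel_tip [(0.75, array([191., 388.]), array([ 0.6416, -0.2673]))]
top timer [(0.73, array([168., 410.]), array([ 0.7152, -0.3336]))]
top jar [(0.58, array([141., 288.]), array([0.7901, 0.0397]))]
top mug [(0.6, array([148., 233.]), array([0.7637, 0.2115]))]
scene rail [(0.92, array([213., 326.]), array([ 0.6297, -0.0357]))]
scene eye_loose [(0.61, array([198., 290.]), array([0.6003, 0.0767]))]
scene loop [(0.43, array([188., 288.]), array([0.6092, 0.0895]))]
scene collar [(0.5, array([199., 289.]), array([0.5949, 0.074 ]))]
scene steel [(0.98, array([297., 386.]), array([ 0.4632, -0.3262]))]
scene steel_handle [(0.71, array([295., 386.]), array([ 0.4592, -0.3265])), (0.63, array([290., 387.]), array([ 0.4737, -0.32  ]))]
scene steel_tip [(0.62, array([245., 392.]), array([ 0.6124, -0.2599]))]
scene timer [(0.86, array([237., 435.]), array([ 0.718 , -0.3415]))]
scene jar [(0.63, array([180., 331.]), array([0.7677, 0.0394]))]
scene mug [(0.87, array([163., 287.]), array([0.76  , 0.2142]))]
{'time': 1.1, 'q': array([ 1.2591,  0.2639,  1.604 ,  0.    ,  1.2737, -0.0369]), 'joint_vel': array([-0.0014,  0.0004,  0.0001,  0.0002,  0.    ,  0.    ]), 'joint_torque': array([  0.0007, -51.5075, -36.7734,  -0.0003,   0.0004,  -0.    ]), 'tool_pos': array([0.1832, 0.6497, 0.2313]), 'tcp_rot': array([-0.4302, -3.112 ,  0.    ]), 'wrist_force': array([ 0.0039, -0.5563,  0.4457]), 'torque': array([0.0167, 0.0423, 0.0178]), 'grip_force': 0.0, 'width': 1.001779268013658}
```

View pics/t0.png

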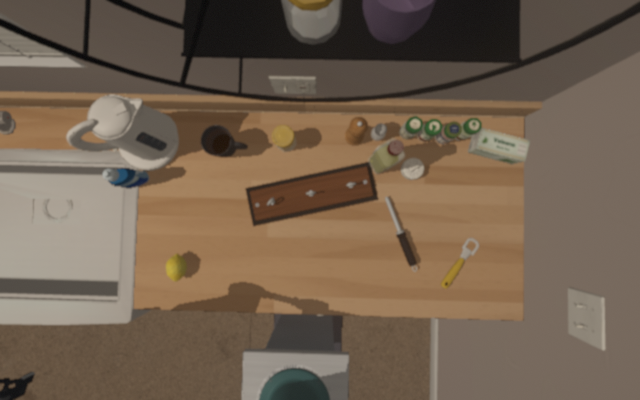

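View pics/s0.png

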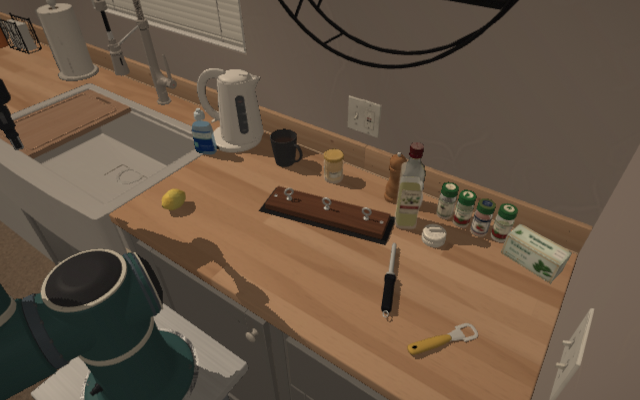

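The top picture shows the rail at about (190,312) with three eyes at (202,271), (193,311) and (185,351). The steel's handle is at (250,406) and its tip at (198,388). In the scene picture the left eye, at (194,289), is the candidate for the loose one. I'll move over it and look from close by.

```bash
echo '[[[-0.0406,-0.0405,-0.0017,0],[-0.0406,-0.0405,-0.0017,0],[-0.0406,-0.0405,-0.0017,0],[-0.0406,-0.0405,-0.0017,0],[-0.0406,-0.0405,-0.0017,0]]]' | python3 -m jog
echo '[[[-0.0406,-0.0405,-0.0017,0],[-0.0406,-0.0405,-0.0017,0],[-0.0406,-0.0405,-0.0017,0],[-0.0406,-0.0405,-0.0017,0],[-0.0406,-0.0405,-0.0017,0]]]' | python3 -m jog
echo '[[[-0.0406,-0.0405,-0.0017,0],[-0.0406,-0.0405,-0.0017,0],[0,0,0,0]]]' | python3 -m jog
python3 - <<'E'
from h import *
np.set_printoptions(precision=4,suppress=True)
i=bot.camera_info("wrist");print(i); save("wrist","w1")
for t,z in dict(rail=0,eye_loose=.026,loop=.05,collar=.026).items():
    print(t,[(round(x["conf"],2),np.round(x["pixel"]),px2w("wrist",*x["pixel"],z)[:2]) for x in bot.spot_point("wrist",t)[:3]])
for t in("eye_loose","rail"):print(bot.search_frame("wrist",t))
print(bot.read_state()["tool_pos"],bot.read_state()["tcp_rot"])
E
```

```text
time: 1.72
tool_pos: [0.3243, 0.3981, 0.2401]
tcp_rot: [0.43, 3.111, 0.001]
wrist_force: [0.7, 0.2, 0.9]
width: 1.003
grip_force: 0.0
time: 2.35
tool_pos: [0.4648, 0.148, 0.2488]
tcp_rot: [0.43, 3.111, 0.001]
wrist_force: [1.2, -0.2, 0.9]
width: 1.002
grip_force: 0.0
time: 2.72
tool_pos: [0.5218, 0.0463, 0.252]
tcp_rot: [0.438, 3.11, -0.001]
wrist_force: [-0.4, 0.4, 0.3]
width: 1.001
grip_force: 0.0
{'intrinsics': array([[314.7159,   0.    , 324.8467],
       [  0.    , 314.7159, 198.0484],
       [  0.    ,   0.    ,   1.    ]]), 'extrinsics': array([[ 0.2772,  0.9174,  0.2855,  0.4504],
       [ 0.9608, -0.2642, -0.0838,  0.0672],
       [-0.0014,  0.2975, -0.9547,  0.3952],
       [ 0.    ,  0.    ,  0.    ,  1.    ]])}
rail [(0.77, array([251., 290.]), array([ 0.6269, -0.0313]))]
eye_loose [(0.62, array([217., 369.]), array([0.5974, 0.0854]))]
loop [(0.51, array([225., 375.]), array([0.5989, 0.089 ]))]
collar []
[{'box': [362.6, 213.1, 377.6, 241.7], 'conf': 0.78}]
[{'box': [154.1, 147.7, 434.4, 330.3], 'conf': 0.81}]
[0.5197 0.051  0.2517] [-0.4271 -3.1124 -0.0003]
```

View pics/w1.png

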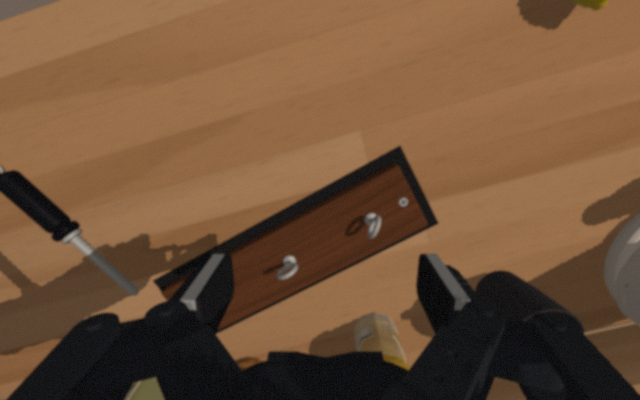

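The wrist picture shows the loose eye at about (col 372, row 225), clearly turned relative to the middle eye at (288,267). The mat's corners are at (400,147) and (437,222), and the steel lies at the left. I'll take an enlarged crop for the yaw.

```bash
python3 - <<'E'
from h import *
np.set_printoptions(precision=4,suppress=True)
im=cv2.imread("pics/w1.png");c=im[195:295,260:420]
cv2.imwrite("pics/w1c.png",cv2.resize(c,(800,500),interpolation=cv2.INTER_CUBIC))
P=[px2w("wrist",r,c,0.0) for c,r in((158,288),(400,147),(437,222))];print(P)
d=P[1]-P[0];print("rail yaw",np.arctan2(-d[0],d[1]));d=P[2]-P[1];print(np.arctan2(d[1],d[0]))
for p in [(.5974,.08)]:print(w2px("wrist",[*p,.024]),w2px("wrist",[*p,.0645]))
E
```

```text
[array([ 0.632 , -0.2307,  0.    ]), array([0.5272, 0.1463, 0.    ]), array([0.6393, 0.1739, 0.    ])]
rail yaw 0.27125554147680997
0.24123941610385125
(np.float64(217.8771125144008), np.float64(363.8774910661211)) (np.float64(230.58544075316192), np.float64(368.0773389315199))
```

View pics/w1c.png

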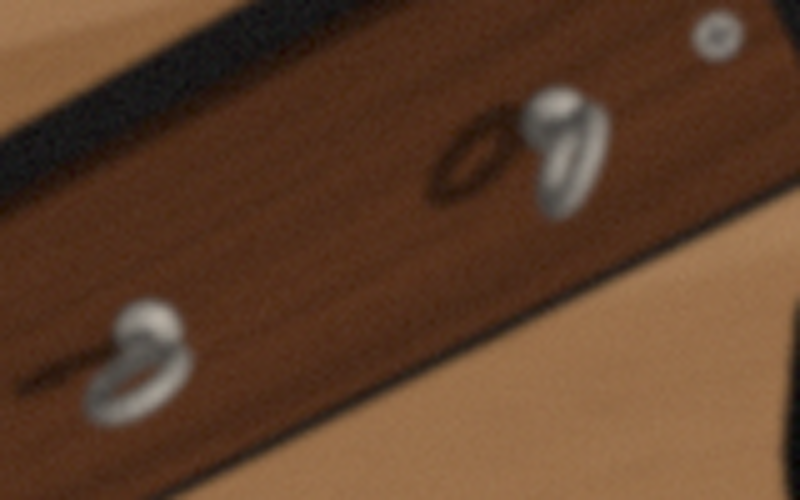

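The crop shows the middle eye's loop in line with the board and the left eye's loop turned counter-clockwise. I'll fit a torus silhouette to get the yaw and position.

```bash
cat > fit.py <<'E'
from h import *
def pts(x,y,yaw,z0):
    u,v=np.meshgrid(np.linspace(0,2*np.pi,60),np.linspace(0,2*np.pi,12))
    r=11.5+3*np.cos(v);t=np.c_[(3*np.sin(v)).ravel(),(r*np.cos(u)).ravel(),(26+r*np.sin(u)).ravel()]
    u,h=np.meshgrid(np.linspace(0,2*np.pi,40),np.linspace(0,11,8))
    rr=np.where(h<4,7,4.5)
    c=np.c_[(rr*np.cos(u)).ravel(),(rr*np.sin(u)).ravel(),h.ravel()]
    P=np.vstack([t,c])/1000
    return P@R.from_euler('z',yaw).as_matrix().T+[x,y,z0]
def proj(i,P,s=4):
    K=np.array(i["intrinsics"]);T=np.linalg.inv(np.array(i["extrinsics"]))
    c=(P@T[:3,:3].T+T[:3,3])@K.T;return c[:,:2]/c[:,2:]
def fit(i,im,x0,y0,z0,box):
    l,t,r,b=box;S=4
    g=cv2.resize(im[t:b,l:r],None,fx=S,fy=S,interpolation=cv2.INTER_CUBIC)
    hsv=cv2.cvtColor(g,cv2.COLOR_BGR2HSV);m=((hsv[...,1]<90)&(hsv[...,2]>60))
    best=[]
    for yaw in np.arange(-.6,1.8,.05):
        bb=(-1,)
        for dx in np.arange(-.012,.0121,.002):
            for dy in np.arange(-.012,.0121,.002):
                q=((proj(i,pts(x0+dx,y0+dy,yaw,z0))-[l,t]+.5)*S).astype(int)
                k=np.zeros(m.shape,np.uint8);ok=(q>=0).all(1)&(q[:,0]<m.shape[1])&(q[:,1]<m.shape[0]);q=q[ok]
                k[q[:,1],q[:,0]]=1;k=cv2.morphologyEx(k,cv2.MORPH_CLOSE,np.ones((7,7)))>0
                s=(k&m).sum()/(k|m).sum()
                if s>bb[0]:bb=(s,yaw,x0+dx,y0+dy)
        best.append(bb)
    best.sort(reverse=True);return m.sum(),best[:4]
E
python3 - <<'E'
from fit import *
np.set_printoptions(precision=4,suppress=True)
im=cv2.imread("pics/w1.png");i=bot.camera_info("wrist")
print("loose",fit(i,im,.602,.086,.026,(355,205,392,245)))
print("mid",fit(i,im,.635,-.028,.024,(272,247,305,285)))
E
```

```text
loose (np.int64(5324), [(np.float64(0.7712588191607872), np.float64(0.8500000000000013), np.float64(0.6), np.float64(0.088)), (np.float64(0.7694750607136185), np.float64(0.9000000000000014), np.float64(0.6), np.float64(0.088)), (np.float64(0.7633643495712461), np.float64(0.8000000000000013), np.float64(0.6), np.float64(0.088)), (np.float64(0.7568377669539154), np.float64(0.9500000000000014), np.float64(0.6), np.float64(0.088))])
mid (np.int64(5699), [(np.float64(0.7352427523576668), np.float64(0.20000000000000073), np.float64(0.629), np.float64(-0.028)), (np.float64(0.7281315605318405), np.float64(0.1500000000000007), np.float64(0.629), np.float64(-0.028)), (np.float64(0.722183588317107), np.float64(0.10000000000000064), np.float64(0.629), np.float64(-0.028)), (np.float64(0.7121917571995171), np.float64(0.2500000000000008), np.float64(0.629), np.float64(-0.028))])
```

```bash
echo '[[[-0.0062,-0.047,0.004,0],[-0.0062,-0.047,0.004,0],[-0.0062,-0.047,0.004,0],[-0.0062,-0.047,0.004,0],[-0.0062,-0.047,0.004,0]]]' | python3 -m jog >/dev/null
echo '[[[-0.0062,-0.047,0.004,0],[-0.0062,-0.047,0.004,0],[-0.0062,-0.047,0.004,0],[0,0,0,0.1804],[0,0,0,0.1804]]]' | python3 -m jog>/dev/null
echo '[[[0,0,0,0.1804],[0,0,0,0.1804],[0,0,0,0.1804],[0,0,0,0.1804],[0,0,0,0.1804]]]' | python3 -m jog>/dev/null
echo '[[[0,0,0,0.1804],[0,0,0,0.1804],[0,0,0,0.1804],[0,0,0,0.1804],[0,0,0,0.1804]]]' | python3 -m jog>/dev/null
echo '[[[0,0,0,0.1804],[0,0,0,0.1804],[0,0,0,0]]]' | python3 -m jog
cat > steel.py <<'E'
from h import *
np.set_printoptions(precision=4,suppress=True)
i=bot.camera_info("wrist");im=save("wrist","w2")
for t,z in dict(steel=0,steel_handle=.013,steel_tip=.013).items():
    print(t,[(round(x["conf"],2),np.round(x["pixel"]),px2w("wrist",*x["pixel"],z,i)[:2]) for x in bot.spot_point("wrist",t)[:3]])
r=bot.regions_of("wrist","steel")[:1]
if r:
    m=r[0]["pixels"];v,u=np.nonzero(m);P=np.array([px2w("wrist",a,b,.013,i)[:2] for a,b in zip(v,u)])
    c=P.mean(0);w=np.linalg.svd(P-c,full_matrices=False)[2][0];w*=np.sign(w[0]);s=(P-c)@w
    print("mask",r[0]["conf"],c,"yaw",np.arctan2(w[1],w[0]),"ends",c+w*s.min(),c+w*s.max())
s=bot.read_state();M=R.from_rotvec(s["tcp_rot"]).as_matrix();print(s["tool_pos"],"xyaw",np.arctan2(M[1,0],M[0,0]),s["q"],s["wrist_force"],s["torque"])
E
python3 steel.py
```

```text
time: 5.95
tool_pos: [0.4663, -0.3247, 0.2198]
tcp_rot: [3.095, 0.539, 0.0]
wrist_force: [0.0, -0.2, 0.1]
width: 1.003
grip_force: 0.0
steel [(0.78, array([163., 327.]), array([ 0.4747, -0.3256]))]
steel_handle [(0.97, array([166., 324.]), array([ 0.4723, -0.3224]))]
steel_tip []
mask 0.81 [ 0.513  -0.3065] yaw 0.3910587567132337 ends [ 0.4073 -0.3501] [ 0.6246 -0.2605]
[ 0.466  -0.3254  0.2197] xyaw 0.3432778935546386 [-0.6533  0.071   1.8491 -0.      1.2214  0.5742] [ 0.0628 -0.2356 -0.487 ] [-0.0366  0.002  -0.0756]
```

View pics/w2.png

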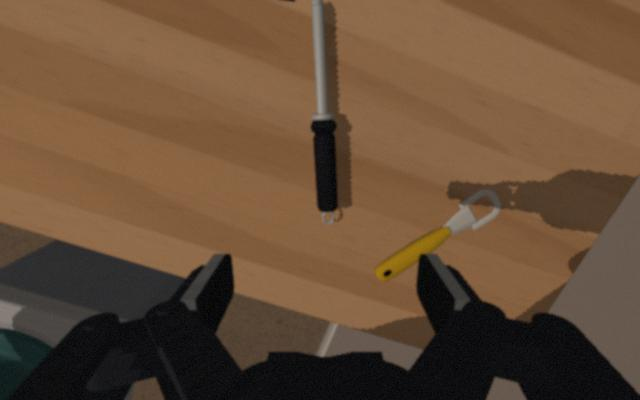

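The wrist picture shows the steel's handle at rows 118–212 near col 325, between the fingers' line. Its pose is about (0.473, -0.323) with yaw 0.39. I'll grasp it.

```bash
echo '[[[0.0074,0.0004,0,-0.048],[0,0,0.054,0],[0,0,0.054,0],[0,0,0.054,0],[0,0,0.052,0]]]' | python3 -m jog 0.6
echo '[[[0,0,0,0],[0,0,0,0]]]' | python3 -m jog
echo '[[[0,0,0,0],[0,0,0,0],[0,0,0,0],[0,0,0,0],[0,0,0,0]]]' | python3 -m jog 0 90
echo '[[[0,0,0,0],[0,0,-0.02,0],[0,0,-0.02,0],[0,0,-0.02,0],[0,0,0,0]]]' | python3 -m jog
python3 steel.py
```

```text
time: 6.82
tool_pos: [0.4731, -0.3236, 0.0042]
tcp_rot: [3.081, 0.609, 0.001]
wrist_force: [1.3, 0.8, -0.5]
width: 0.602
grip_force: 0.0
time: 7.08
tool_pos: [0.474, -0.3243, 0.0073]
tcp_rot: [3.081, 0.608, 0.002]
wrist_force: [0.2, -0.2, -0.3]
width: 0.601
grip_force: 0.0
time: 7.7
tool_pos: [0.4747, -0.3247, 0.0088]
tcp_rot: [3.079, 0.607, 0.005]
wrist_force: [-1.2, 2.0, 6.1]
width: 0.258
grip_force: 89.7
time: 8.32
tool_pos: [0.4749, -0.325, 0.0689]
tcp_rot: [3.078, 0.607, 0.006]
wrist_force: [0.0, 0.2, -2.2]
width: 0.261
grip_force: 88.7
steel [(0.7, array([256., 326.]), array([ 0.4439, -0.3404]))]
steel_handle [(0.95, array([266., 325.]), array([ 0.4429, -0.3392]))]
steel_tip []
mask 0.57 [ 0.4848 -0.3219] yaw 0.38895998636489076 ends [ 0.3696 -0.3691] [ 0.5958 -0.2764]
[ 0.4722 -0.323   0.0646] xyaw 0.38921260118749196 [-0.6434  0.2323  1.9752 -0.      0.9362  0.5382] [-0.1478  0.5331 -2.4822] [-0.0779  0.0225 -0.0294]
```

```bash
echo '[[[0,0,-0.015,-0.137],[0,0,-0.015,-0.137],[0,0,-0.015,-0.137],[0.0309,-0.0326,0,0],[0.0309,-0.0326,0,0]]]' | python3 -m jog >/dev/null
echo '[[[0.0309,-0.0326,0,0],[0.0309,-0.0326,0,0],[0.0309,-0.0326,0,0],[0.0309,-0.0326,0,0],[0,0,0,0]]]' | python3 -m jog
python3 - <<'E'
from h import *
np.set_printoptions(precision=4,suppress=True)
s=bot.read_state();M=R.from_rotvec(s["tcp_rot"]).as_matrix();print(s["tool_pos"],"xyaw",np.arctan2(M[1,0],M[0,0]),s["q"],s["wrist_force"],s["torque"])
for n in range(2):
  for c in("scene","top","wrist"):
    im=save(c,f"{c}3_{n}")
    for t in("steel_handle","steel_tip","loop"):
        r=bot.spot_point(c,t)[:1]
        for x in r:print(c,t,round(x["conf"],2),np.round(x["pixel"],1),px2w(c,*x["pixel"],.05 if t=="loop" else .118)[:2])
a=cv2.imread("pics/scene3_0.png")[130:280,220:380];b=cv2.imread("pics/wrist3_0.png")
cv2.imwrite("pics/m3.png",np.hstack([cv2.resize(a,(480,450),interpolation=cv2.INTER_CUBIC),cv2.resize(b,(320,200))[0:200].repeat(1,0) if 0 else cv2.copyMakeBorder(cv2.resize(b,(320,200)),0,250,0,0,0)]))
E
```

```text
time: 9.82
tool_pos: [0.4605, -0.0517, 0.1096]
tcp_rot: [-2.889, -1.229, 0.003]
wrist_force: [-0.3, -0.0, -2.0]
width: 0.256
grip_force: 88.9
[ 0.4605 -0.0517  0.1096] xyaw 0.8042250401582821 [-0.166  -0.0245  2.1646  0.0007  1.0041  0.6002] [-0.277  -0.0242 -2.0457] [-0.0435 -0.0418  0.0137]
scene steel_handle 0.55 [219.7 296.8] [ 0.461  -0.0619]
top steel_handle 0.78 [251.9 318.2] [ 0.4659 -0.0624]
top steel_tip 0.78 [208.5 276.5] [0.5806 0.0544]
top loop 0.41 [203.4 272. ] [0.5958 0.0772]
wrist steel_tip 0.54 [ 19.1 475.9] [ 0.5784 -0.0201]
scene steel_handle 0.82 [220.4 294.9] [ 0.4562 -0.0595]
scene steel_tip 0.47 [239.1 431.1] [ 0.5885 -0.3673]
top steel_tip 0.61 [208.9 271.8] [0.5792 0.0672]
top loop 0.47 [200.3 272.3] [0.6049 0.0766]
wrist steel_handle 0.6 [267.4 325.5] [ 0.4621 -0.0561]
```

View pics/m3.png

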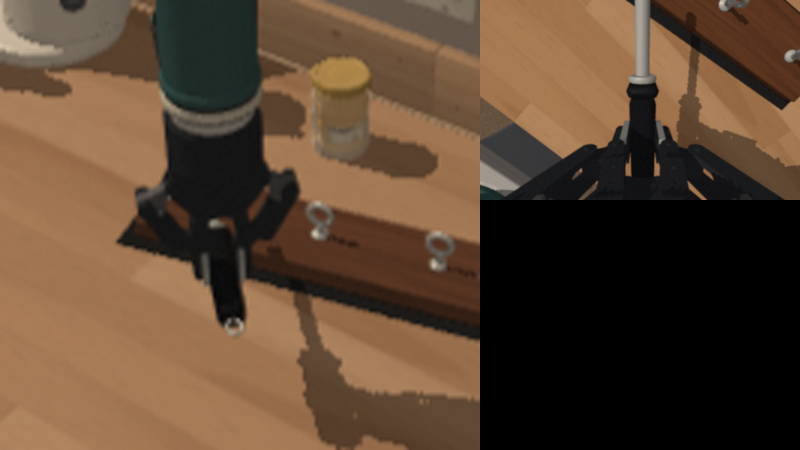

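The rod is held straight. The wrist view shows the rod pointing up the image, but the loose eye is out of view ahead. I'll move forward and sideways, above the eyes, so the wrist camera sees the loose eye beside the rod.

```bash
echo '[[[0.035,0.0125,0,0],[0.035,0.0125,0,0],[0,0,0,0],[0,0,0,0]]]' | python3 -m jog
python3 - <<'E'
from h import *
np.set_printoptions(precision=4,suppress=True)
s=bot.read_state();M=R.from_rotvec(s["tcp_rot"]).as_matrix();print(s["tool_pos"],"xyaw",np.arctan2(M[1,0],M[0,0]))
i=bot.camera_info("wrist");print(i["extrinsics"]);np.save("i4.npy",i,allow_pickle=True)
im=save("wrist","w4");print(w2px("wrist",[.6,.088,.05]))
for t in("loop","eye_loose"):print(bot.spot_point("wrist",t)[:2])
print(bot.search_frame("wrist","eye_loose")[:2])
E
```

```text
time: 11.52
tool_pos: [0.5278, -0.0214, 0.1102]
tcp_rot: [-2.893, -1.224, 0.002]
wrist_force: [-0.4, 0.2, -2.8]
width: 0.257
grip_force: 88.9
[ 0.5278 -0.0214  0.1102] xyaw 0.8007300377525545
[[ 0.7173 -0.6652 -0.2073  0.5819]
 [-0.6967 -0.6849 -0.2131  0.0326]
 [-0.0002  0.2974 -0.9548  0.2534]
 [ 0.      0.      0.      1.    ]]
(np.float64(2.682003757240183), np.float64(279.8863123050546))
[{'pixel': [5.0, 290.5], 'conf': 0.77}]
[{'pixel': [18.4, 291.6], 'conf': 0.87}]
[{'box': [263.6, 0.0, 308.1, 33.6], 'conf': 0.7}, {'box': [290.1, 0.0, 353.4, 358.8], 'conf': 0.29}]
```

View pics/w4.png

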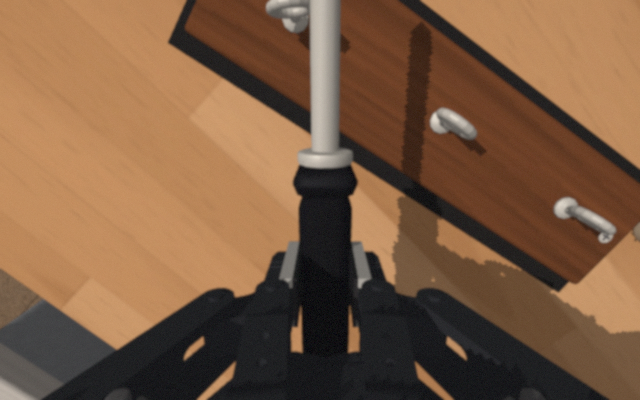

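The picture shows the rod straight up the image at cols 311–340. The loose eye is just left of it, with its loop spanning about cols 267–310 at the top and its collar at (295,20). Next I'll measure the lateral offset and rod height precisely.

```bash
python3 - <<'E'
from fit import *
np.set_printoptions(precision=4,suppress=True)
i=np.load("i4.npy",allow_pickle=True).item();im=cv2.imread("pics/w4.png")
T=np.array(i["extrinsics"]);K=np.array(i["intrinsics"])
n,b=fit(i,im,.604,.085,.0245,(255,0,310,42));
ey=np.array([.717,-.697])
for s in b:print(s, "lat",(np.array(s[2:])-T[:2,3])@ey)
g=cv2.cvtColor(im,cv2.COLOR_BGR2HSV).astype(float)
for a in (45,65,85,105,125,140):
    L=im[a-6:a+6,295:355].astype(float).mean(0);sat=(L.max(1)-L.min(1))/L.max(1)
    th=(sat[30]+np.r_[sat[:8],sat[-8:]].mean())/2
    k=np.nonzero(sat<th)[0];l,r=k[0],k[-1]
    f=lambda p,q:p+(sat[p]-th)/(sat[p]-sat[q])*(q-p)
    l,r=295+f(l,l-1),295+f(r,r+1);w=r-l
    d=np.array([0,(a-.5-198.05)/314.7,1]);depth=.012*314.7/w
    P=T[:3,3]+T[:3,:3]@d*depth
    print(a,"edges",l,r,"w",w,"depth",depth,"z",P[2],"lat",((l+r)/2-324.85)/314.7*depth)
cv2.imwrite("pics/w4c.png",cv2.resize(im[0:80,240:360],(750,500),interpolation=cv2.INTER_CUBIC))
E
```

```text
(np.float64(0.3581821154160536), np.float64(-0.09999999999999953), np.float64(0.6), np.float64(0.083)) lat -0.02217197017028439
(np.float64(0.3522965084260381), np.float64(-0.14999999999999958), np.float64(0.602), np.float64(0.083)) lat -0.020737970170284392
(np.float64(0.35147355232336436), np.float64(-0.04999999999999949), np.float64(0.6), np.float64(0.083)) lat -0.02217197017028439
(np.float64(0.34339663474544174), np.float64(0.2500000000000008), np.float64(0.6), np.float64(0.081)) lat -0.020777970170284384
45 edges 308.43384709117845 340.3530759651532 w 31.91922887397476 depth 0.11831112884682109 z 0.12325255390009843 lat -0.00017163515082523886
65 edges 309.1630546261994 339.5125698620892 w 30.349515235889783 depth 0.12443032353723471 z 0.11887383713622332 lat -0.0002025156916839505
85 edges 309.5049827026154 339.26631346748354 w 29.76133076486815 depth 0.12688948722877214 z 0.11861357297881958 lat -0.00018723030308793882
105 edges 309.85116537811547 338.8764756537904 w 29.02531027567494 depth 0.1301071362935563 z 0.1176550343367925 lat -0.00020100228914534882
125 edges 302.15375174553515 338.51212219876413 w 36.358370453228986 depth 0.10386604110483774 z 0.14699159864831945 lat -0.0014908466924812545
140 edges 310.9120993240393 345.5948630568455 w 34.68276373280622 depth 0.10888405633106814 z 0.1433951206265946 lat 0.0011775813081088466
```

View pics/w4c.png

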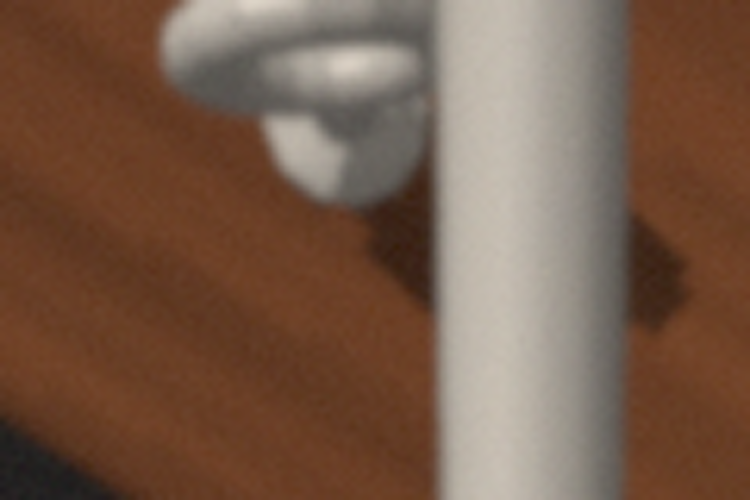

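The rod must shift 18.8 mm toward −y of the tool, and its axis is at z≈0.118. I'll back off, shift, lower to z≈0.050 and feed it in with force checks.

```bash
echo '[[[-0.035,-0.0094,0,0],[-0.035,-0.0094,0,0],[0,0,0.034,0],[0,0,0.0335,0],[0,0,0,0]]]' | python3 -m jog
echo '[[[0.01,0,0,0],[0.01,0,0,0],[0.005,0,0,0],[0,0,0,0]]]' | python3 -m jog
echo '[[[0.008,0,0,0],[0.007,0,0,0],[0,0,0,0]]]' | python3 -m jog
python3 - <<'E'
from h import *
np.set_printoptions(precision=4,suppress=True)
s=bot.read_state();M=R.from_rotvec(s["tcp_rot"]).as_matrix();print(s["tool_pos"],"xyaw",np.arctan2(M[1,0],M[0,0]),s["wrist_force"],s["torque"])
for c in("scene","top"):save(c,c+"5")
a=cv2.imread("pics/scene5.png")[140:240,230:350];b=cv2.imread("pics/top5.png")[160:280,220:364]
cv2.imwrite("pics/m5.png",np.hstack([cv2.resize(a,(400,333),interpolation=cv2.INTER_CUBIC),cv2.resize(b,(400,333),interpolation=cv2.INTER_CUBIC)]))
E
```

```text
time: 12.35
tool_pos: [0.4627, -0.0583, 0.0409]
tcp_rot: [-2.891, -1.221, 0.009]
wrist_force: [-1.2, -0.5, -2.8]
width: 0.258
grip_force: 88.9
time: 12.85
tool_pos: [0.4847, -0.0402, 0.0439]
tcp_rot: [2.892, 1.225, 0.002]
wrist_force: [-0.2, 0.1, -2.4]
width: 0.256
grip_force: 88.9
time: 13.22
tool_pos: [0.495, -0.0294, 0.0434]
tcp_rot: [2.893, 1.224, 0.002]
wrist_force: [-0.2, 1.0, -1.1]
width: 0.254
grip_force: 89.2
[ 0.495  -0.0294  0.0434] xyaw 0.8006093058073919 [-0.1893  1.0325 -1.075 ] [ 0.2346 -0.098   0.0691]
```

View pics/m5.png

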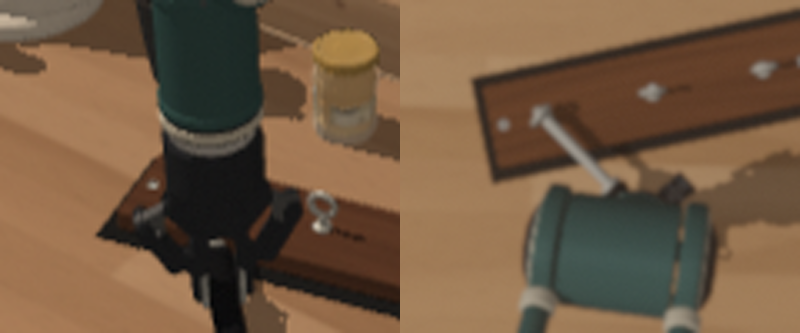

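The top view shows the tip at the loose eye. The slight upward force (1.3 N) says the rod touches the loop's lower edge, so I'll raise it 1.5 mm and continue.

```bash
echo '[[[0,0,-0.0015,0],[0.005,0,0,0],[0.005,0,0,0],[0,0,0,0]]]' | python3 -m jog
python3 -c "
from h import *
print(bot.read_state()['torque'])"
echo '[[[0.005,0,0,0],[0.005,0,0,0],[0,0,0,0]]]' | python3 -m jog
python3 -c "
from h import *
print(bot.read_state()['torque'])"
```

```text
time: 13.82
tool_pos: [0.5014, -0.0225, 0.0447]
tcp_rot: [2.893, 1.224, 0.0]
wrist_force: [-0.9, 0.0, -1.2]
width: 0.26
grip_force: 89.0
[-0.0684689   0.04192762 -0.06739062]
time: 14.2
tool_pos: [0.5085, -0.0153, 0.0448]
tcp_rot: [2.893, 1.224, 0.001]
wrist_force: [-0.5, -0.7, -2.2]
width: 0.256
grip_force: 89.0
[-0.02442348  0.05435123  0.00751391]
```

```bash
cat > tq.py <<'E'
from h import *
import sys
n=int(sys.argv[1]) if len(sys.argv)>1 else 4
e=np.array([.6045,.084]);A=[]
for k in range(n):
    s=bot.read_state();d=s["tool_pos"][:2]-e;F=s["wrist_force"];M=R.from_rotvec(s["tcp_rot"]).as_matrix()
    A.append([s["torque"][2],d[0]*F[1]-d[1]*F[0],F[0],F[1],F[2],*s["tool_pos"],np.hypot(*d),np.arctan2(M[1,0],M[0,0]),s["q"][5],s["time"]])
    bot.read_camera("top")
a=np.mean(A,0);print(f"Mz {a[0]:.3f} rxF {a[1]:.3f} SCREW {a[0]+a[1]:.3f} F",np.round(a[2:5],1),"pos",np.round(a[5:8],4),f"r {a[8]:.4f} yaw {a[9]:.3f} q6 {a[10]:.2f} t {a[11]:.1f}")
E
echo '[[[0.005,0,0,0],[0.005,0,0,0],[0,0,0,0]]]' | python3 -m jog >/dev/null; python3 tq.py
echo '[[[0.0006,-0.0128,0,0.1],[0.0006,-0.0128,0,0.1],[0.0006,-0.0128,0,0.1],[0,0,0,0]]]' | python3 -m jog>/dev/null; python3 tq.py
echo '[[[0.0006,-0.0128,0,0.1],[0.0006,-0.0128,0,0.1],[0,0,0,0]]]' | python3 -m jog>/dev/null; python3 tq.py
```

```text
Mz -0.019 rxF -0.049 SCREW -0.068 F [-0.6 -0.1 -2. ] pos [ 0.5151 -0.0083  0.0447] r 0.1284 yaw 0.800 q6 0.71 t 14.7
Mz 0.004 rxF 0.019 SCREW 0.022 F [-0.  -0.2 -2.2] pos [0.4917 0.022  0.0447] r 0.1287 yaw 0.502 q6 1.06 t 15.4
Mz -0.027 rxF 0.065 SCREW 0.037 F [ 0.4 -0.4 -2. ] pos [0.482  0.0453 0.0448] r 0.1285 yaw 0.302 q6 1.31 t 15.9
```

Swinging freely so far. I'll go on in smaller steps.

```bash

echo '[[[0.0006,-0.0128,0,0.1],[0.0003,-0.0064,0,0.05],[0,0,0,0]]]' | python3 -m jog>/dev/null; python3 tq.py 3
echo '[[[0.0003,-0.0064,0,0.05],[0.0003,-0.0064,0,0.05],[0,0,0,0]]]' | python3 -m jog>/dev/null; python3 tq.py 3
echo '[[[0.0003,-0.0064,0,0.05],[0.0003,-0.0064,0,0.05],[0,0,0,0]]]' | python3 -m jog>/dev/null; python3 tq.py 3
```

```text
Mz -0.114 rxF 0.209 SCREW 0.095 F [ 1.3 -1.5 -2.6] pos [0.478  0.0639 0.0448] r 0.1281 yaw 0.152 q6 1.50 t 16.5
Mz -0.294 rxF 0.372 SCREW 0.077 F [ 1.2 -2.8 -2.5] pos [0.4767 0.0767 0.0447] r 0.1280 yaw 0.051 q6 1.63 t 17.0
Mz -0.432 rxF 0.496 SCREW 0.064 F [ 1.1 -3.9 -1.7] pos [0.4768 0.0895 0.0446] r 0.1279 yaw -0.049 q6 1.75 t 17.5
```

The eye is being taken along at about 0.08 N m. A small sideways force builds up, so I'll trim the arc as I go.

```bash

echo '[[[0.0003,-0.0056,0,0.05],[0.0003,-0.0056,0,0.05],[0,0,0,0]]]' | python3 -m jog>/dev/null; python3 tq.py 4
echo '[[[0.0003,-0.0058,0,0.05],[0,0,0,0]]]' | python3 -m jog>/dev/null; python3 tq.py 4
echo '[[[0.0003,-0.0058,0,0.05],[0,0,0,0]]]' | python3 -m jog>/dev/null; python3 tq.py 4
```

```text
Mz -0.037 rxF 0.131 SCREW 0.094 F [ 0.6 -1.1 -2.3] pos [0.478  0.1011 0.0446] r 0.1277 yaw -0.148 q6 1.88 t 18.1
Mz 0.183 rxF -0.104 SCREW 0.079 F [-0.7  0.9 -2.2] pos [0.4791 0.1069 0.0446] r 0.1275 yaw -0.198 q6 1.94 t 18.5
Mz 0.399 rxF -0.319 SCREW 0.080 F [-1.5  2.9 -2.1] pos [0.4804 0.1125 0.0445] r 0.1273 yaw -0.248 q6 2.00 t 19.0
```

```bash

echo '[[[0.0003,-0.0070,0,0.05],[0,0,0,0]]]' | python3 -m jog>/dev/null; python3 tq.py 4
echo '[[[0.0002,-0.0038,0,0.03],[0,0,0,0]]]' | python3 -m jog>/dev/null; python3 tq.py 4
```

```text
Mz 0.256 rxF -0.116 SCREW 0.140 F [-3.2  1.9 -1.4] pos [0.4822 0.1189 0.0444] r 0.1271 yaw -0.299 q6 2.06 t 19.4
Mz 0.236 rxF -0.147 SCREW 0.088 F [-4.2  2.6 -1.3] pos [0.4836 0.1227 0.0444] r 0.1270 yaw -0.331 q6 2.10 t 19.9
```

```bash

echo '[[[-0.001,-0.0038,0,0.03],[0,0,0,0]]]' | python3 -m jog>/dev/null; python3 tq.py 4
echo '[[[-0.0005,-0.0038,0,0.03],[0,0,0,0]]]' | python3 -m jog>/dev/null; python3 tq.py 4
python3 -c "
from h import *
im=save('top','top6');cv2.imwrite('pics/top6c.png',cv2.resize(cv2.imread('pics/top6.png')[160:280,220:364],(720,600),interpolation=cv2.INTER_CUBIC))"
```

```text
Mz 0.106 rxF -0.030 SCREW 0.076 F [-1.1  0.6 -2.2] pos [0.4847 0.1263 0.0447] r 0.1270 yaw -0.360 q6 2.14 t 20.3
Mz 0.011 rxF 0.134 SCREW 0.144 F [ 0.9 -1.5 -3.7] pos [0.486  0.1301 0.0449] r 0.1271 yaw -0.390 q6 2.17 t 20.8
```

View pics/top6c.png

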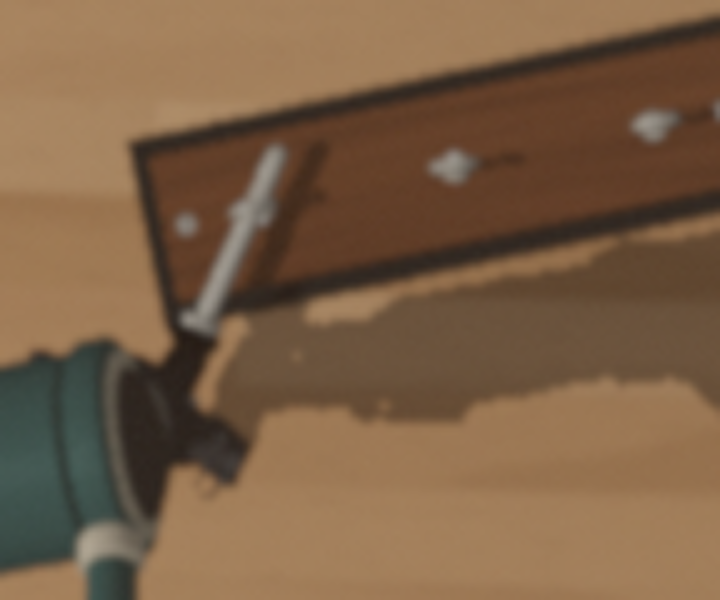

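The picture shows the rod through the loop at (255,210), with the loop nearly in line with the board. I'll go on in fine steps and feel for the stop.

```bash

echo '[[[0,-0.0019,0,0.015],[0,0,0,0]]]' | python3 -m jog>/dev/null; python3 tq.py 4
echo '[[[0,-0.0019,0,0.015],[0,0,0,0]]]' | python3 -m jog>/dev/null; python3 tq.py 4
echo '[[[0,-0.0019,0,0.015],[0,0,0,0]]]' | python3 -m jog>/dev/null; python3 tq.py 4
```

```text
Mz -0.045 rxF 0.152 SCREW 0.107 F [ 3.7 -2.8 -3.4] pos [0.4867 0.1319 0.0449] r 0.1272 yaw -0.405 q6 2.19 t 21.3
Mz -0.069 rxF 0.116 SCREW 0.047 F [ 4.4 -2.9 -3.5] pos [0.4874 0.1338 0.0449] r 0.1273 yaw -0.420 q6 2.21 t 21.7
Mz -0.036 rxF 0.168 SCREW 0.132 F [ 4.4 -3.4 -3.7] pos [0.4882 0.1355 0.0449] r 0.1272 yaw -0.435 q6 2.23 t 22.2
```

```bash

echo '[[[0.0006,-0.0019,0,0.015],[0,0,0,0]]]' | python3 -m jog>/dev/null; python3 tq.py 4
echo '[[[0,-0.0019,0,0.015],[0,0,0,0]]]' | python3 -m jog>/dev/null; python3 tq.py 4
echo '[[[0,-0.0019,0,0.015],[0,0,0,0]]]' | python3 -m jog>/dev/null; python3 tq.py 4
```

```text
Mz 0.017 rxF 0.136 SCREW 0.154 F [ 3.1 -2.6 -3. ] pos [0.489  0.1371 0.0447] r 0.1271 yaw -0.450 q6 2.24 t 22.6
Mz 0.028 rxF 0.162 SCREW 0.190 F [ 3.3 -3.  -2. ] pos [0.4898 0.1387 0.0447] r 0.1271 yaw -0.465 q6 2.26 t 23.1
Mz 0.051 rxF 0.183 SCREW 0.235 F [ 3.1 -3.2 -2.8] pos [0.4906 0.1403 0.0446] r 0.1271 yaw -0.480 q6 2.28 t 23.5
```

```bash

echo '[[[0,-0.0019,0,0.015],[0,0,0,0]]]' | python3 -m jog>/dev/null; python3 tq.py 5
echo '[[[0,-0.0019,0,0.015],[0,0,0,0]]]' | python3 -m jog>/dev/null; python3 tq.py 5
```

```text
Mz 0.052 rxF 0.266 SCREW 0.318 F [ 2.5 -3.6 -2.9] pos [0.4914 0.142  0.0446] r 0.1271 yaw -0.495 q6 2.30 t 24.0
Mz 0.085 rxF 0.263 SCREW 0.348 F [ 3.  -3.9 -2.6] pos [0.4923 0.1437 0.0446] r 0.1271 yaw -0.510 q6 2.32 t 24.5
```

```bash

echo '[[[0,-0.0013,0,0.01],[0,0,0,0]]]' | python3 -m jog>/dev/null; python3 tq.py 8
```

```text
Mz 0.163 rxF 0.345 SCREW 0.508 F [ 2.8 -4.6 -2.7] pos [0.4929 0.1447 0.0446] r 0.1271 yaw -0.520 q6 2.33 t 25.1
```

Firm at about 0.5 N m, with the climb at the stop clearly felt. Now I'll swing back to the middle of the play.

```bash

echo '[[[0.0006,0.0128,0,-0.1],[0.0006,0.0128,0,-0.1],[0.0006,0.0128,0,-0.1],[0,0,0,0]]]' | python3 -m jog>/dev/null; python3 tq.py 3
echo '[[[0.0006,0.0128,0,-0.1],[0.0006,0.0128,0,-0.1],[0.0006,0.0128,0,-0.1],[0.0004,0.0090,0,-0.07],[0,0,0,0]]]' | python3 -m jog>/dev/null; python3 tq.py 3
python3 -c "
from h import *
im=save('top','top7');cv2.imwrite('pics/top7c.png',cv2.resize(cv2.imread('pics/top7.png')[160:280,220:364],(720,600),interpolation=cv2.INTER_CUBIC))"
```

```text
Mz 0.025 rxF -0.041 SCREW -0.017 F [-0.1  0.4 -2. ] pos [0.4783 0.1098 0.0445] r 0.1288 yaw -0.223 q6 1.97 t 25.9
Mz -0.034 rxF -0.008 SCREW -0.042 F [ 0.3  0.1 -2.4] pos [0.4775 0.0624 0.0447] r 0.1289 yaw 0.148 q6 1.50 t 26.6
```

```bash

echo '[[[-0.01,0,0,0],[-0.015,0,0,0],[-0.015,0,0,0],[0,0,0,0]]]' | python3 -m jog; python3 tq.py 2
echo '[[[-0.01,0,0,0],[-0.01,0,0,0],[0,0,0,0]]]' | python3 -m jog; python3 tq.py 2
```

```text
time: 27.28
tool_pos: [0.4355, 0.0558, 0.0442]
tcp_rot: [3.133, 0.235, -0.003]
wrist_force: [0.5, 0.2, -2.3]
width: 0.256
grip_force: 89.0
Mz -0.042 rxF 0.105 SCREW 0.063 F [ 0.3 -0.6 -2. ] pos [0.4362 0.0559 0.0444] r 0.1706 yaw 0.150 q6 1.49 t 27.3
time: 27.75
tool_pos: [0.4167, 0.0529, 0.0443]
tcp_rot: [-3.133, -0.236, 0.002]
wrist_force: [0.4, 0.0, -1.8]
width: 0.255
grip_force: 89.0
Mz -0.009 rxF -0.014 SCREW -0.023 F [ 0.3  0.1 -2.3] pos [0.4171 0.053  0.0444] r 0.1900 yaw 0.150 q6 1.49 t 27.8
```

View pics/top7c.png

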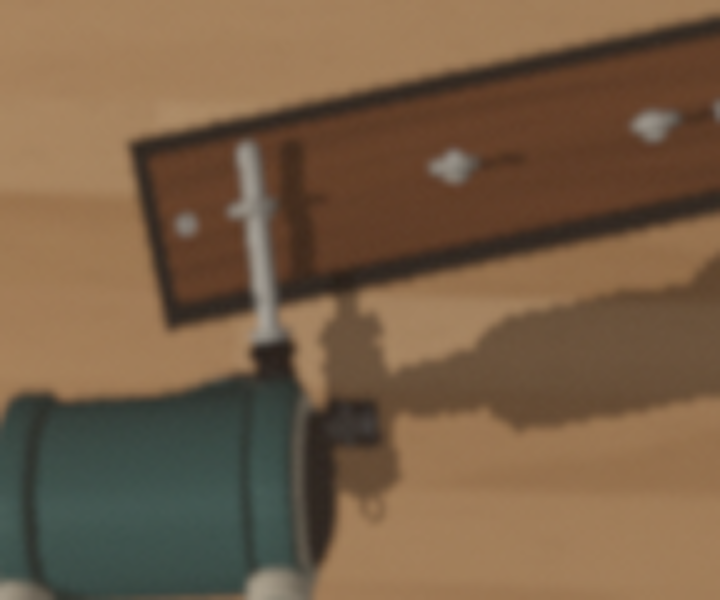

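The loop at (252,207) is in line with the board, and the rod has slid out freely with its tip 22 mm clear of the eye. Next I'll lift, carry it to the right and lay it down.

```bash

echo '[[[0,0,-0.03,0],[0,0,-0.04,0],[-0.0043,0.0466,0,0],[-0.0043,0.0466,0,0],[-0.0043,0.0466,0,0]]]' | python3 -m jog>/dev/null
echo '[[[-0.0043,0.0466,0,0],[-0.0043,0.0466,0,0],[-0.0043,0.0466,0,0],[-0.0043,0.0466,0,0],[-0.0043,0.0466,0,0]]]' | python3 -m jog>/dev/null
echo '[[[0,0,0,-0.15],[0,0,0.04,0],[0,0,0.04,0],[0,0,0.017,0],[0,0,0,0]]]' | python3 -m jog; python3 tq.py 3
echo '[[[0,0,0.005,0],[0,0,0.004,0],[0,0,0,0]]]' | python3 -m jog; python3 tq.py 3
```

```text
time: 29.72
tool_pos: [0.439, -0.32, 0.0164]
tcp_rot: [-3.104, -0.47, 0.003]
wrist_force: [0.1, -0.5, -1.8]
width: 0.259
grip_force: 89.3
Mz -0.014 rxF -0.021 SCREW -0.035 F [-0.4 -0.8 -1.9] pos [ 0.44   -0.3208  0.0177] r 0.4369 yaw 0.300 q6 0.59 t 29.8
time: 30.25
tool_pos: [0.4401, -0.3209, 0.0089]
tcp_rot: [3.106, 0.47, 0.001]
wrist_force: [0.1, -0.5, -1.9]
width: 0.255
grip_force: 89.5
Mz 0.001 rxF 0.140 SCREW 0.141 F [ 0.3 -0.1 -1.2] pos [ 0.44   -0.3208  0.0089] r 0.4370 yaw 0.300 q6 0.59 t 30.3
```

```bash

echo '[[[0,0,0.0015,0],[0,0,0,0]]]' | python3 -m jog; python3 tq.py 3
echo '[[[0,0,0.001,0],[0,0,0,0]]]' | python3 -m jog; python3 tq.py 3
```

```text
time: 30.65
tool_pos: [0.44, -0.3208, 0.0088]
tcp_rot: [-3.106, -0.47, 0.0]
wrist_force: [-3.5, 2.9, 9.8]
width: 0.258
grip_force: 91.0
Mz -0.025 rxF -1.907 SCREW -1.932 F [-3.6  2.8  9.8] pos [ 0.44   -0.3208  0.0088] r 0.4370 yaw 0.300 q6 0.59 t 30.7
time: 31.05
tool_pos: [0.44, -0.3208, 0.0087]
tcp_rot: [-3.106, -0.47, 0.0]
wrist_force: [-5.5, 5.1, 17.8]
width: 0.254
grip_force: 92.1
Mz -0.013 rxF -3.186 SCREW -3.199 F [-6.   4.6 17.4] pos [ 0.44   -0.3209  0.0087] r 0.4370 yaw 0.300 q6 0.59 t 31.1
```

It's on the worktop. I'll ease the pressure, open, lift away and check.

```bash

echo '[[[0,0,-0.002,0],[0,0,0,0]]]' | python3 -m jog >/dev/null
echo '[[[0,0,0,0],[0,0,0,0],[0,0,0,0],[0,0,0,0],[0,0,0,0]]]' | python3 -m jog 0.7
echo '[[[0,0,-0.01,0],[0,0,-0.02,0],[0,0,-0.05,0],[0,0,-0.06,0],[0,0,-0.06,0]]]' | python3 -m jog 
echo '[[[0.01,0.05,0,0],[0,0.05,0,0],[0,0,0,0],[0,0,0,0]]]' | python3 -m jog
python3 - <<'E'
from h import *
np.set_printoptions(precision=3,suppress=True)
save("scene","s9");save("top","t9")
for t,z in dict(steel_handle=.013,steel_tip=.013,loop=.05,rail=0,timer=0,jar=0,mug=0).items():
    print(t,[(round(x["conf"],2),px2w("top",*x["pixel"],z)[:2]) for x in bot.spot_point("top",t)[:1]])
a=cv2.imread("pics/s9.png")[130:330,220:520];b=cv2.imread("pics/t9.png")[110:310,210:510]
cv2.imwrite("pics/m9.png",cv2.resize(np.vstack([a,b]),(450,600)))
E
```

```text
time: 32.08
tool_pos: [0.4398, -0.3207, 0.0081]
tcp_rot: [-3.106, -0.47, 0.0]
wrist_force: [-0.7, -0.5, 0.2]
width: 0.7
grip_force: 0.0
time: 32.7
tool_pos: [0.4396, -0.3205, 0.2107]
tcp_rot: [3.106, 0.47, 0.001]
wrist_force: [0.6, -1.2, -0.2]
width: 0.696
grip_force: 0.0
time: 33.2
tool_pos: [0.4785, -0.4127, 0.2081]
tcp_rot: [-3.105, -0.469, 0.001]
wrist_force: [-0.8, -0.5, -0.5]
width: 0.701
grip_force: 0.0
steel_handle [(0.56, array([ 0.44 , -0.334]))]
steel_tip [(0.73, array([ 0.605, -0.275]))]
loop [(0.59, array([0.593, 0.076]))]
rail [(0.8, array([ 0.634, -0.041]))]
timer [(0.73, array([ 0.711, -0.332]))]
jar [(0.87, array([0.796, 0.04 ]))]
mug [(0.93, array([0.755, 0.211]))]
```

View pics/m9.png

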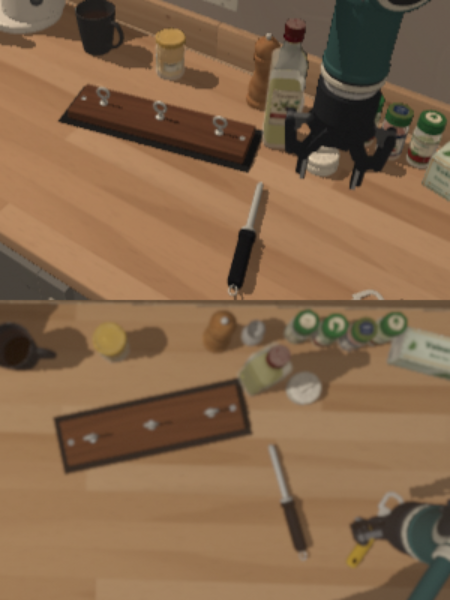

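The picture shows all three loops in line with the board. The steel lies clear of the rail with its tip at (270,447) in the lower half, the bystanders are unmoved, and the arm is free. Handing in.

```bash
python3 -c "
from workcell import bot
print(bot.finish_job())"
```

```text
the job is handed in; nothing more can be done
None
```

The left eye is screwed home: its torque climbed at the stop to about 0.5 N m, the top of the firm range, its loop is in line with the board, and the steel lies on the worktop clear of the rail; the job is handed in.

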